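# Turn the bread carousel to the serving chute and set its brake

## Task

Push one of the carousel's four upper handle arms round, either way, until the ring-shaped bread stands squarely in front of the serving chute; then push the brake lever in until its rubber shoe is fully home against the carousel's rim. Use gentle pushes only and grip or lift nothing: do not touch the breads or the tray and dishes they lie on, and leave the jar, the cups and the tongs where they are.

Things in the scene. Friction and masses are not known exactly. Their poses are not given: they have to be found in the camera images.
- stand: Fixed wooden base board, 360 x 400 x 15 mm, flat on the table. Origin on the underside (table height) exactly on the carousel's vertical turning axis, z up. Its +x axis runs out along the middle of the serving chute: a bread is squarely in front of the chute when it lies on this +x axis (y near 0). The brake lever is on the -y side.
- chute (a point): Middle of the serving chute's floor, 212 mm from the turning axis, 48 mm above the table. The chute is a fixed aluminium trough 90 mm wide, 165 to 260 mm out from the axis, with two side rails rising to 77 mm above the table.
- star: The carousel's handle: four level steel arms (12 mm rods, 105 mm from the axis to the centre of a 22 mm black end ball) on a 40 mm hub whose top is 11 mm above the arms. Origin on the axis at arm mid-height, 150 mm above the table; +x, +y, -x, -y each lie along one arm. Turns endlessly both ways with the tray; friction 0.12 N m (1.5 N at 80 mm); stays where left.
- tray: Round aluminium tray, 310 mm wide, upper face 48 mm above the table, turning with the star. Origin on the axis at table height, axes parallel to the star's. Carries four fixed white square dishes, 90 mm wide, rims 68 mm above the table, centred 95 mm from the axis midway between the arms (45, 135, 225, 315 degrees from star x), one bread in each. Breads reach at most 92 mm above the table.
- ring_bread: The ring-shaped bread: 76 mm outside, 24 mm hole, 26 mm high, lying loose in one of the four dishes (which one varies) with about 3 mm of play. Origin: centre of its underside, 52 mm above the table; z up.
- dome_bun: Round domed bun, 74 mm diameter, 38 mm high, loose in another dish. Origin: centre of its underside.
- long_roll: Oblong roll, 74 mm long (its x), 36 mm wide, 36 mm high, loose in another dish. Origin: centre of its underside.
- flat_cookie: Flat round cookie, 72 mm diameter, 12 mm high, loose in another dish. Origin: centre of its underside.
- brake (a joint): Brake lever angle (rad) about the vertical, growing counter-clockwise from above: 0 to 0.15 at the start, released, swung away from the carousel; 0.8 fully home at its end stop, shoe on the tray's rim, bar parallel to the stand's +x. Friction 0.08 N m, no spring, stays where left. It does not alter the carousel's friction.
- brake_hinge (a point): On the brake lever's vertical pivot at the bar's mid-height, 45 mm above the table (stand x -60 mm, y -185 mm). Turns with the lever: x along the bar from the pivot to the free end, y the way the lever swings home.
- lever_bar: The brake lever's bar with its peg and shoe, same origin and axes as brake_hinge. Steel bar 105 mm long, 12 mm wide, 39 to 51 mm above the table; free space under it (wooden board at 15 mm). Rubber shoe, 30 mm long, on the carousel side, 60 mm from the pivot.
- brake_peg (a point): Centre of the top of the black upright peg at the brake lever's free end: 16 mm diameter, 97 mm from the pivot, rising from 39 to 81 mm above the table.
- jar: Closed glass jar, 68 mm diameter, 95 mm high, standing on the table beyond the lever's end. Origin: centre of its underside. Bystander.
- cups: Stack of white foam cups, 85 mm widest, 140 mm high, standing on the table on the side away from the brake. Origin: centre of its underside. Bystander.
- tongs: Steel tongs about 240 x 60 x 12 mm lying on the table on the side away from the brake. Origin: middle of the underside. Bystander.
There are look-alikes about, which are no part of the job. What is shaped like the ring_bread but red is not meant.

How it is judged:
On the way, in this order (a step that is already met when the one before it is completed fails the run):
1. the ring-shaped bread is brought to rest squarely in front of the chute, the brake still released (y of ring_bread in the frame of stand between -0.016 and 0.016 m and x of ring_bread in the frame of stand above 0.07 m and angular speed of star below 0.05 rad/s and value of joint brake below 0.3 rad), for 0.2 s.
2. the brake lever is pushed fully home with the ring-shaped bread still in front of the chute (y of ring_bread in the frame of stand between -0.016 and 0.016 m and x of ring_bread in the frame of stand above 0.07 m and angular speed of star below 0.05 rad/s and value of joint brake above 0.7 rad), for 0.2 s.
At the end, for the whole second after the job is handed in: The ring-shaped bread lies within 16 mm of the stand's x axis on the chute side, carousel at rest; brake joint above 0.7 rad (end stop 0.8); all breads flat in their dishes; jar, cups and tongs within 20 mm of where they stood (all of step 2 and height (world z) of ring_bread between 0.045 and 0.065 m and horizontal distance between each of ring_bread, dome_bun, long_roll, flat_cookie and star below 0.115 m and angle between each of ring_bread, dome_bun, long_roll, flat_cookie's own z axis and vertical below 0.3 rad and height (world z) of dome_bun between 0.045 and 0.065 m and height (world z) of long_roll between 0.045 and 0.065 m and height (world z) of flat_cookie between 0.045 and 0.065 m and distance of each of jar, cups, tongs from where it was at the start of the episode below 0.02 m); the robot touches nothing.
It fails at once if a handle arm is gripped or pushed hard (over 25 N) (contact force between the fingers and star above 25 N).
It fails at once if the brake lever is gripped or pushed hard (over 35 N) (contact force between the fingers and lever_bar above 35 N).
It fails at once if a bread is touched (more than 1 N) or lifted (contact force between any of the fingers, the arm and ring_bread above 1 N or contact force between any of the fingers, the arm and dome_bun above 1 N or contact force between any of the fingers, the arm and long_roll above 1 N or contact force between any of the fingers, the arm and flat_cookie above 1 N or height (world z) of any of ring_bread, dome_bun, long_roll, flat_cookie above 0.075 m).
It fails at once if the tray or its dishes are touched (more than 1.5 N) (contact force between any of the fingers, the arm and tray above 1.5 N).
It fails at once if the jar, cups or tongs are moved more than 20 mm or lifted (distance of any of jar, cups, tongs from where it was at the start of the episode above 0.02 m or angle between any of jar, cups, tongs's own z axis and vertical above 0.4 rad).
It also fails if it takes over 61 s, if anything falls off the work surface, if the arm or the gripper's body presses on something with over 40 N, if the wrist force passes 120 N, or if a joint passes its speed limit or range.

## Robot

A 7-joint arm with a two-finger parallel gripper is mounted at the origin on the work surface. World frame = base frame: x ahead of the robot, y to its left, z up, the work surface at z = 0. Lengths are in m, angles in rad, forces in N, time in s.
With the tool pointing down it reaches from about 0.425 to 1.025 m from the base axis. Payload 9.4 kg.
Tool frame: the origin (TCP) lies midway between the tips of the shut fingers; the grasp point (between the pads) lies 19 mm behind it; z points along the fingers, y is the line along which they close (so a half turn about z gives the same grasp; the last joint's range is limited). The gripper opens to 85 mm and grips with 20 to 120 N. Pads are 22 mm wide; open, the fingers measure 114 mm over their backs; the gripper's body (76 mm by 85 mm) begins 54 mm behind the grasp point. The pads swing forward as they close: fully open they stand 13 mm farther back than shut.
Start: joints at [1.242, 0.599, -0.003, 1.599, 0.002, 0.943, -0.08], TCP at [0.181, -0.702, 0.231] pointing down, gripper open.
Joint ranges: [-2.57, 2.57], [-0.35, 1.97], [-1.29, 1.29], [0.11, 2.56], [-1.05, 4.19], [0.11, 1.86], [-2.63, 2.63]. Speed limits (rad/s): [2.22, 2.22, 3.01, 3.01, 3.14, 3.14, 3.14].

## Interface

Orientations are given as a unit quaternion [x, y, z, w].
In Python, from cell import telemetry, get_image, job gives the robot as it stands.
- The arm moves only by the tool drive_tool, never from a script. Its argument "commands" is a list that holds one entry, the list of rows, each a list of 7 numbers: the shift along the tool's x, y, z in mm, then the turn, a rotation vector about the tool's x, y, z in rad, then the finger opening in mm, from 0 to 85.4. A call has exactly 10 rows; each row is the pose to reach, as a shift and turn from the pose commanded when the call began, along the tool's axes at that moment; what a row does not reach only later rows make up. A row lasts 1/12 s, in which the tool goes at most 41.7 mm and 7.16 degrees, less where a joint would pass 70% of its speed; a pose out of reach is approached as far as the arm can. A call with a gripper value outside its range is refused whole. The fingers move at their own pace and stop on an object; the grip force is fixed at half the most. Time passes only in rows, so rows that repeat a pose let the fingers close, or fill a call up. It gives the time, the measured TCP pose, the force, the opening and the grip force at its end, in the units of the state.
- telemetry.get_state(): the state, without advancing time (a new reading comes with each control period).
- get_image(name): name is "side" or "top" or "wrist"; returns a dict with "image" (384x512x3 uint8, red, green, blue), "range_z" (384x512 float32, m along the optical axis (not along the pixel's ray), 0 where there is no reading), "fx", "fy", "cx", "cy" (pixels), "T" (4x4, takes a point from camera to world coordinates); the wrist camera has in their place "mount" (4x4, takes a point from camera to tool coordinates, whose origin is the TCP and whose axes are the flange's). Camera axes: x right, y up, looking along -z (the intrinsics and any distortion apply to the point x, -y, -z); pixel columns grow to the right and rows downward; lengths in m; the calibration is good to about 2 mm. A picture is of the moment at which its call begins: read the wrist's pose just before it.
- job.finish_job(): hands the job in; it is judged then, once.
The state is a dict: "clock": time; "joints": joint angles; "qvel": joint speeds; "effort": joint torques, N m; "eef_pos": TCP position; "ee_rot": TCP orientation; "contact_force": force on the tool from outside, world axes, zero at the start; "ft_torque": the same for the moment, N m; "opening": opening from 0.0 (shut) to 1.0 (fully open); "grasp_force": force on a finger pad.
Only numpy, scipy, OpenCV 4.12 (cv2) and the standard library are available. Lean on these libraries where they do the work, as an engineer would, in place of code of your own. Each camera call takes 0.05 s, during which the arm holds its last target. There are 200 camera calls.

## Working session

There is one attempt and no reset: what is moved stays moved. The work goes in short steps, Python scripts to look and compute and a tool call to move; the robot and the scene stay as the last step left them, time stands still between calls to the robot, and variables do not carry over. Pictures are saved under pics/ and viewed, at most 10 in all, crops included, and the job is handed in when it is done.

Besides the shell and the picture viewer there is one more tool, called after "Request:" as name(argument=value, ...) on one line, values as JSON. drive_tool: Moves the arm, as the interface text tells. Its arguments: {"type":"object","properties":{"commands":{"type":"array","items":{"type":"array","items":{"type":"array","items":{"type":"number"}}}}},"required":["commands"]}

```bash
mkdir -p pics; cat > h.py <<'E'
import numpy as np, cv2
from cell import telemetry, get_image, job
from scipy.spatial.transform import Rotation as R
def cloud(d,T=None):
    T=d["T"] if T is None else T
    z=d["range_z"]; v,u=np.mgrid[:z.shape[0],:z.shape[1]]
    P=np.stack([(u-d["cx"])/d["fx"]*z,-(v-d["cy"])/d["fy"]*z,-z],-1)
    W=P@T[:3,:3].T+T[:3,3]; W[z==0]=np.nan
    return W
def save(n,im): cv2.imwrite("pics/"+n,im[...,::-1])
E
python3 - <<'E'
from h import *
for n in("top","side"):
    d=get_image(n); save(n+"0.png",d["image"]); np.savez("/tmp/%s0.npz"%n,**d)
    print(n,{k:d[k] for k in d if k not in("image","range_z")})
s=telemetry.get_state(); print({k:np.round(s[k],3) for k in s})
E
```

```text
top {'fx': 422.8497105272872, 'fy': 422.8497105272872, 'cx': 254.9640006170593, 'cy': 187.17333054220902, 'T': array([[-0.00498688,  0.99412666, -0.10810786,  0.44944029],
       [-0.99955735, -0.00178466,  0.02969713,  0.03337881],
       [ 0.02932977,  0.1082081 ,  0.99369551,  1.12179991],
       [ 0.        ,  0.        ,  0.        ,  1.        ]])}
side {'fx': 393.582244443018, 'fy': 393.582244443018, 'cx': 257.6062662883064, 'cy': 186.7783483056591, 'T': array([[-0.95717274,  0.18505899, -0.22265111,  0.327725  ],
       [-0.28944058, -0.59394213,  0.75063766,  0.81075114],
       [ 0.00667037,  0.78293417,  0.6220688 ,  0.75957019],
       [ 0.        ,  0.        ,  0.        ,  1.        ]])}
{'clock': np.float64(0.1), 'joints': array([ 1.242,  0.6  , -0.002,  1.6  ,  0.002,  0.943, -0.08 ]), 'qvel': array([-0.001, -0.002,  0.001, -0.   , -0.001, -0.   ,  0.002]), 'effort': array([ 6.0000e-03, -7.7798e+01,  1.5700e+00, -2.5862e+01,  1.3000e-02,
        6.0000e-03, -0.0000e+00]), 'eef_pos': array([ 0.181, -0.702,  0.231]), 'ee_rot': array([ 0.992,  0.126, -0.   , -0.001]), 'contact_force': array([ 0.552, -0.107,  0.84 ]), 'ft_torque': array([-0.001,  0.013, -0.006]), 'grasp_force': np.float64(0.0), 'opening': np.float64(0.999)}
```

View pics/top0.png

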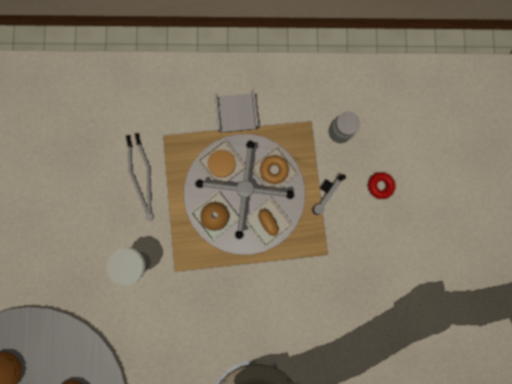

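View pics/side0.png

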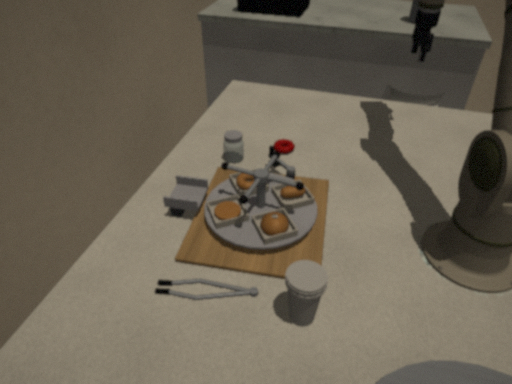

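The top view shows the ring bread at (274,169), the chute at (238,110), the hub at (246,188), the brake peg at (341,177) and its pivot at (318,210). The jar is at (345,125), the cups at (126,266) and the tongs at about (142,180). The side view agrees. I'll measure next.

```bash
cat > m.py <<'E'
from h import *
def measure(d):
    W=cloud(d); im=d["image"]; hsv=cv2.cvtColor(im,cv2.COLOR_RGB2HSV)
    out={}
    # wood board top
    wood=cv2.inRange(hsv,(8,70,60),(25,255,255))>0
    m=(wood&(abs(W[...,2]-.015)<.008)).astype(np.uint8)
    c=max(cv2.findContours(m,0,2)[0],key=cv2.contourArea)[:,0]
    P=W[c[:,1],c[:,0]]; P=P[~np.isnan(P[:,0])]
    r=cv2.minAreaRect((P[:,:2]*1000).astype(np.float32)); out["board"]=r
    c0=np.array(r[0])/1000
    # arms: z~.15
    D=np.hypot(W[...,0]-c0[0],W[...,1]-c0[1])
    a=(abs(W[...,2]-.157)<.014)&(D<.14)
    A=W[a][:,:2]; k=cv2.minEnclosingCircle((A*1000).astype(np.float32)); out["star"]=k
    return out,W,hsv,c0
E
python3 - <<'E'
from m import *
d=dict(np.load("/tmp/top0.npz")); o,W,hsv,c0=measure(d); print(o)
def ray(u,v,z):
    T=d["T"]; r=T[:3,:3]@np.array([(u-d["cx"])/d["fx"],-(v-d["cy"])/d["fy"],-1]); t=(z-T[2,3])/r[2]; return np.round(T[:3,3]+t*r,3)
for n,u,v,z in [("hub",246,188,.161),("ballN",251,145,.155),("ballE",290,194,.155),("ballS",239,235,.155),("ballW",200,184,.155),("ring",274,169,.07),("bun",214,215,.085),("roll",268,222,.08),("cookie",222,163,.06),("pivot",318,210,.05),("peg",341,177,.081),("chute",238,112,.048),("jar",346,122,.095),("cups",126,266,.14)]:
    w=W[v-2:v+3,u-2:u+3].reshape(-1,3); print(n,ray(u,v,z),np.round(np.nanmedian(w,0),3))
# brown blobs
m=cv2.inRange(hsv,(5,110,60),(22,255,255)); m[(W[...,2]<.055)|(np.hypot(W[...,0]-c0[0],W[...,1]-c0[1])>.16)]=0
for c in cv2.findContours(m,cv2.RETR_EXTERNAL,2)[0]:
    if cv2.contourArea(c)>40: print(cv2.contourArea(c),cv2.minEnclosingCircle(c))
bl=(hsv[...,2]<70)
for nm,lo,hi,cen,rr in[("balls",.14,.175,c0,.14),("peg",.06,.09,None,0)]:
    q=bl&(W[...,2]>lo)&(W[...,2]<hi)
    n,l,st,cc=cv2.connectedComponentsWithStats(q.astype(np.uint8))
    for i in range(1,n):
        if st[i,4]>8: print(nm,st[i,4],cc[i],ray(*cc[i],.155 if nm=="balls" else .081),np.round(np.median(W[l==i],0),3))
E
```

```text
{'board': ((551.3978881835938, 28.446975708007812), (360.5309753417969, 401.25897216796875), 5.691235542297363), 'star': ((551.0407104492188, 30.81099510192871), 115.55076599121094)}
hub [0.552 0.025 0.161] [0.552 0.025 0.162]
ballN [0.653 0.013 0.155] [0.652 0.013 0.16 ]
ballE [ 0.539 -0.076  0.155] [ 0.538 -0.075  0.161]
ballS [0.445 0.041 0.155] [0.445 0.041 0.16 ]
ballW [0.562 0.131 0.155] [0.562 0.13  0.16 ]
ring [ 0.61  -0.046  0.07 ] [ 0.613 -0.048  0.052]
bun [0.494 0.103 0.085] [0.495 0.105 0.054]
roll [ 0.477 -0.029  0.08 ] [ 0.476 -0.029  0.088]
cookie [0.627 0.085 0.06 ] [0.626 0.085 0.065]
pivot [ 0.507 -0.159  0.05 ] [ 0.507 -0.159  0.053]
peg [ 0.588 -0.213  0.081] [ 0.588 -0.213  0.08 ]
chute [0.763 0.044 0.048] [0.763 0.044 0.049]
jar [ 0.725 -0.226  0.095] [ 0.724 -0.226  0.096]
cups [0.377 0.298 0.14 ] [0.376 0.299 0.135]
271.0 ((268.0, 222.0), 13.89254379272461)
558.5 ((214.2441864013672, 216.03488159179688), 14.08672046661377)
579.5 ((273.8382263183594, 169.13235473632812), 14.214311599731445)
534.5 ((221.11172485351562, 163.1089324951172), 13.46479606628418)
balls 46 [250.39130435 144.36956522] [0.655 0.015 0.155] [0.654 0.014 0.159]
balls 43 [199.11627907 183.11627907] [0.564 0.133 0.155] [0.564 0.132 0.16 ]
balls 53 [289.73584906 193.86792453] [ 0.539 -0.076  0.155] [ 0.538 -0.075  0.16 ]
balls 45 [239. 234.] [0.448 0.041 0.155] [0.448 0.041 0.16 ]
peg 32 [340.96875 177.09375] [ 0.588 -0.213  0.081] [ 0.588 -0.213  0.08 ]
peg 15 [145.06666667 260.46666667] [0.385 0.268 0.081] [0.385 0.27  0.065]
```

```bash
python3 - <<'E'
from h import *
d=dict(np.load("/tmp/top0.npz")); save("crop.png",cv2.resize(d["image"][80:290,110:400],None,fx=2.7,fy=2.7,interpolation=2))
E
```

```text
(no output)
```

View pics/crop.png

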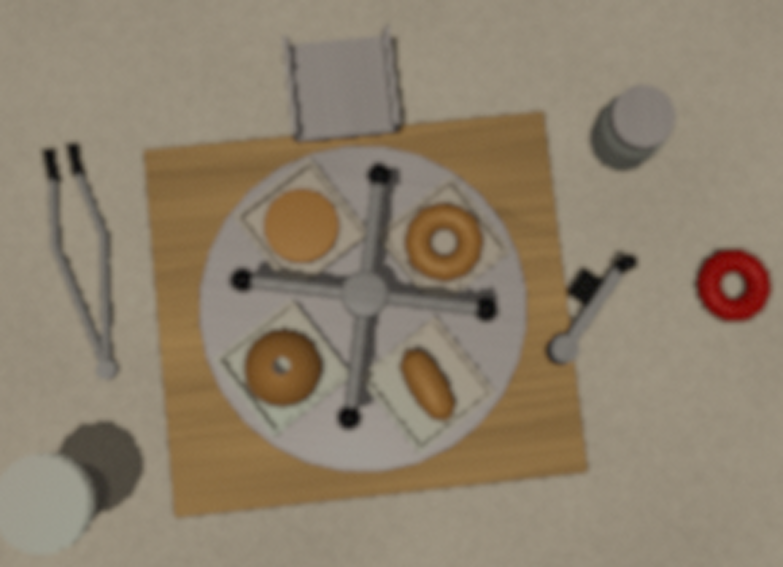

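The crop shows two breads with a hole: upper right with a wide hole, at crop (443,241), and lower left with a small dark one, at crop (282,366). I'll tell them apart by height (78 mm for the ring, 90 mm for the dome) and plan the approach.

```bash
cat >> h.py <<'E'
def rows(pts):
    s=telemetry.get_state(); r=R.from_quat(s["ee_rot"])
    for p in pts: print(np.round(r.inv().apply(np.array(p)-s["eef_pos"])*1000,0))
E
python3 - <<'E'
from h import *
d=dict(np.load("/tmp/top0.npz")); W=cloud(d)
for n,u,v in[("UR",274,169),("LL",214,216),("UL",221,163)]:
    for rad in(1,3,5,7,9,11,13):
        a=np.linspace(0,6.28,40); z=W[np.round(v+rad*np.sin(a)).astype(int),np.round(u+rad*np.cos(a)).astype(int),2]; print(n,rad,np.round(np.nanpercentile(z,[10,50,90]),3))
d=dict(np.load("/tmp/side0.npz")); W=cloud(d)
print("LL side", [np.round(W[v,274],3) for v in range(210,236,3)])
t=np.radians(-97); c=np.array([.5515,.0285])
p=c+.08*np.array([np.cos(t),np.sin(t)])+.042*np.array([np.sin(t),-np.cos(t)]); print(p)
rows([[*p,.231],[*p,.14]])
E
```

```text
UR 1 [0.05  0.051 0.053]
UR 3 [0.05  0.054 0.055]
UR 5 [0.065 0.072 0.074]
UR 7 [0.074 0.077 0.08 ]
UR 9 [0.076 0.078 0.08 ]
UR 11 [0.076 0.079 0.082]
UR 13 [0.073 0.075 0.079]
LL 1 [0.052 0.054 0.054]
LL 3 [0.053 0.089 0.091]
LL 5 [0.088 0.09  0.093]
LL 7 [0.086 0.088 0.091]
LL 9 [0.084 0.086 0.088]
LL 11 [0.078 0.081 0.084]
LL 13 [0.074 0.077 0.079]
UL 1 [0.062 0.066 0.067]
UL 3 [0.063 0.065 0.067]
UL 5 [0.063 0.065 0.067]
UL 7 [0.062 0.065 0.067]
UL 9 [0.063 0.064 0.066]
UL 11 [0.063 0.065 0.069]
UL 13 [0.061 0.064 0.067]
LL side [array([0.505, 0.06 , 0.07 ]), array([0.497, 0.093, 0.09 ]), array([0.504, 0.063, 0.052]), array([0.491, 0.114, 0.09 ]), array([0.489, 0.122, 0.088]), array([0.487, 0.128, 0.083]), array([0.486, 0.133, 0.079]), array([0.486, 0.132, 0.068]), array([0.484, 0.136, 0.061])]
[ 0.50006351 -0.04578518]
[ 473. -556.    0.]
[ 473. -556.   91.]
```

UR peaks at 78 mm with a wide hole, so it is the ring. LL peaks at 90 mm, so it is the dome bun. I'll turn the carousel +57° by pushing the -97° arm.

Request:
drive_tool(commands=[[[24,-28,0,0,0,0,0],[48,-56,0,0,0,0,0],[72,-85,0,0,0,0,0],[97,-114,0,0,0,0,0],[121,-142,0,0,0,0,0],[146,-171,0,0,0,0,0],[170,-200,0,0,0,0,0],[194,-228,0,0,0,0,0],[218,-256,0,0,0,0,0],[240,-282,0,0,0,0,0]]])

```text
clock: 0.93
eef_pos: [0.3433, -0.3671, 0.2312]
ee_rot: [0.992, 0.126, -0.0, -0.0]
contact_force: [0.2, 0.2, 0.1]
opening: -0.001
grasp_force: 0.0
```

Request:
drive_tool(commands=[[[24,-28,0,0,0,0,0],[48,-56,0,0,0,0,0],[72,-85,0,0,0,0,0],[97,-114,0,0,0,0,0],[121,-142,0,0,0,0,0],[146,-171,0,0,0,0,0],[170,-200,0,0,0,0,0],[194,-228,0,0,0,0,0],[216,-254,0,0,0,0,0],[233,-274,0,0,0,0,0]]])

```text
clock: 1.77
eef_pos: [0.5011, -0.0428, 0.2312]
ee_rot: [0.992, 0.127, 0.0, -0.0]
contact_force: [0.3, -0.0, -0.3]
opening: -0.002
grasp_force: 0.0
```

```bash
python3 - <<'E'
from h import *
s=telemetry.get_state(); print(s["clock"],s["eef_pos"],s["opening"],R.from_quat(s["ee_rot"]).as_matrix().round(3))
T=np.eye(4);T[:3,:3]=R.from_quat(s["ee_rot"]).as_matrix();T[:3,3]=s["eef_pos"]
d=get_image("wrist"); save("wr.png",d["image"])
d=get_image("top"); save("t1.png",d["image"][60:300,100:420])
c=np.array([.5515,.0285])
t=np.radians(-97)
p=c+.08*np.array([np.cos(t),np.sin(t)])+.042*np.array([np.sin(t),-np.cos(t)]); rows([[*p,.231],[*p,.14]])
for off,a in [(.03,-97),(.02,-97),(.02,-80),(.02,-60),(.02,-50),(.02,-40)]:
    t=np.radians(a); p=c+.082*np.array([np.cos(t),np.sin(t)])+off*np.array([np.sin(t),-np.cos(t)]); rows([[*p,.14]])
E
```

```text
1.7667 [ 0.5010805  -0.04279222  0.23119126] -0.0016938631252282842 [[ 0.968  0.251  0.   ]
 [ 0.251 -0.968  0.001]
 [ 0.    -0.001 -1.   ]]
[-3.  4.  0.]
[-3.  4. 91.]
[ 7. 10. 91.]
[16. 14. 91.]
[39. 26. 91.]
[68. 30. 91.]
[82. 28. 91.]
[96. 24. 91.]
```

View pics/wr.png

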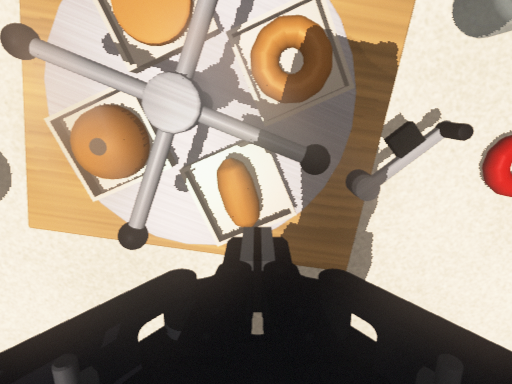

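The wrist view shows the finger tips at (258,230), free between two arms; the arm to push ends at the ball at (315,158). I'll lower now and then push along the arc.

Request:
drive_tool(commands=[[[-3,4,30,0,0,0,0],[-3,4,60,0,0,0,0],[-3,4,91,0,0,0,0],[-3,4,91,0,0,0,0],[0,6,91,0,0,0,0],[3,8,91,0,0,0,0],[7,10,91,0,0,0,0],[10,12,91,0,0,0,0],[13,13,91,0,0,0,0],[16,14,91,0,0,0,0]]])

```text
clock: 2.7
eef_pos: [0.52, -0.0556, 0.1412]
ee_rot: [0.992, 0.125, 0.001, 0.0]
contact_force: [0.1, 0.0, 0.1]
opening: 0.0
grasp_force: 0.0
```

Request:
drive_tool(commands=[[[4,2,0,0,0,0,0],[8,4,0,0,0,0,0],[12,7,0,0,0,0,0],[17,9,0,0,0,0,0],[23,12,0,0,0,0,0],[28,14,0,0,0,0,0],[33,15,0,0,0,0,0],[38,16,0,0,0,0,0],[43,16,0,0,0,0,0],[48,16,0,0,0,0,0]]])

```text
clock: 3.53
eef_pos: [0.5699, -0.0592, 0.1401]
ee_rot: [0.992, 0.125, -0.0, 0.0]
contact_force: [-2.3, 0.9, -0.9]
opening: -0.003
grasp_force: 0.9
```

```bash
cat > st.py <<'E'
from h import *
s=telemetry.get_state(); print(s["clock"],s["eef_pos"],s["contact_force"])
d=get_image("top"); W=cloud(d); hsv=cv2.cvtColor(d["image"],cv2.COLOR_RGB2HSV); c=np.array([.5515,.0285])
D=np.hypot(W[...,0]-c[0],W[...,1]-c[1])
q=(hsv[...,2]<75)&(abs(W[...,2]-.157)<.012)&(D>.085)&(D<.125)
n,l,stt,cc=cv2.connectedComponentsWithStats(q.astype(np.uint8))
for i in range(1,n):
    if stt[i,4]>15: w=np.median(W[l==i],0)[:2]-c; print("ball",stt[i,4],np.degrees(np.arctan2(w[1],w[0])).round(1),np.hypot(*w).round(3))
m=cv2.inRange(hsv,(5,110,60),(22,255,255)); m[(W[...,2]<.055)|(W[...,2]>.1)|(D>.16)]=0
for k in cv2.findContours(m,cv2.RETR_EXTERNAL,2)[0]:
    if cv2.contourArea(k)>150:
        mm=np.zeros_like(m); cv2.drawContours(mm,[k],-1,1,-1); z=W[mm>0]
        (u,v),r=cv2.minEnclosingCircle(k); zc=np.nanpercentile(z[:,2],60)
        T=d["T"]; ry=T[:3,:3]@np.array([(u-d["cx"])/d["fx"],-(v-d["cy"])/d["fy"],-1]); p=(T[:3,3]+(zc-.01-T[2,3])/ry[2]*ry)[:2]-c
        print("bread z%.3f r%.1fpx ang %.1f rad %.3f"%(zc,r,np.degrees(np.arctan2(p[1],p[0])),np.hypot(*p)))
save("t%d.png"%(s["clock"]*100),cv2.resize(d["image"][70:290,110:400],None,fx=2.5,fy=2.5))
E
python3 st.py
```

```text
3.5333 [ 0.5698636  -0.05917556  0.14012646] [-2.342084    0.93039414 -0.88361709]
ball 41 22.8 0.104
ball 40 113.2 0.105
ball 44 -156.9 0.106
bread z0.086 r14.1px ang 157.7 rad 0.096
bread z0.086 r12.8px ang -114.5 rad 0.091
bread z0.065 r13.5px ang 67.4 rad 0.096
bread z0.077 r14.0px ang -21.4 rad 0.095
```

Request:
drive_tool(commands=[[[5,0,0,0,0,0,0],[9,0,0,0,0,0,0],[14,0,0,0,0,0,0],[19,-1,0,0,0,0,0],[23,-2,0,0,0,0,0],[28,-3,0,0,0,0,0],[32,-4,0,0,0,0,0],[36,-6,0,0,0,0,0],[40,-8,0,0,0,0,0],[40,-8,0,0,0,0,0]]])

```text
clock: 4.42
eef_pos: [0.6076, -0.0402, 0.1403]
ee_rot: [0.992, 0.126, 0.001, -0.0]
contact_force: [0.2, 0.6, 0.1]
opening: 0.002
grasp_force: 0.0
```

```bash
python3 st.py
```

```text
4.4167 [ 0.60755869 -0.0402219   0.14033626] [0.19866197 0.56942952 0.14459201]
ball 41 52.3 0.103
ball 30 -128.3 0.103
ball 41 142.3 0.105
bread z0.086 r13.9px ang -172.7 rad 0.096
bread z0.065 r13.7px ang 97.2 rad 0.096
bread z0.077 r14.2px ang 7.8 rad 0.095
```

The ring is at 7.8° against about 5° for the chute line, an offset of about 4 mm, and it is at rest. I'll back off, lift, and go round to the brake peg's outer side.

Request:
drive_tool(commands=[[[-8,3,0,0,0,0,0],[-16,6,0,0,0,0,0],[-25,9,0,0,0,0,0],[-25,9,-30,0,0,0,0],[-25,9,-60,0,0,0,0],[-25,9,-90,0,0,0,0],[-35,45,-90,0,0,0,0],[-48,82,-90,0,0,0,0],[-62,118,-90,0,0,0,0],[-74,152,-90,0,0,0,0]]])

```text
clock: 5.3
eef_pos: [0.5708, -0.2096, 0.2307]
ee_rot: [0.992, 0.125, 0.0, 0.0]
contact_force: [1.0, -0.4, -0.6]
opening: -0.002
grasp_force: 0.0
```

Request:
drive_tool(commands=[[[-11,20,0,0,0,0,0],[-22,41,0,0,0,0,0],[-22,41,0,0,0,0,0],[-22,41,35,0,0,0,0],[-22,41,70,0,0,0,0],[-22,41,100,0,0,0,0],[-22,41,100,0,0,0,0],[-22,41,100,0,0,0,0],[-22,41,100,0,0,0,0],[-22,41,100,0,0,0,0]]])

```text
clock: 6.13
eef_pos: [0.5624, -0.2525, 0.1324]
ee_rot: [0.992, 0.125, 0.001, 0.001]
contact_force: [0.3, -0.3, 1.0]
opening: -0.004
grasp_force: 0.0
```

```bash
python3 st.py; ls pics; python3 - <<'E'
from h import *
d=get_image("wrist"); save("w2.png",d["image"])
pv=np.array([.507,-.159])
for a in (-33.7,-20,-10,0,5.2):
    for off in(.022,.027):
        t=np.radians(a); p=pv+.097*np.array([np.cos(t),np.sin(t)])+off*np.array([np.sin(t),-np.cos(t)]); print(a,off,p.round(3)); rows([[*p,.066]])
E
```

```text
6.1333 [ 0.56238057 -0.25252312  0.13235637] [ 0.32836637 -0.28723404  1.01097509]
ball 49 -37.9 0.104
ball 44 52.5 0.104
ball 45 -127.6 0.104
ball 43 142.2 0.105
bread z0.086 r13.9px ang -172.7 rad 0.096
bread z0.065 r13.7px ang 97.2 rad 0.096
bread z0.086 r13.6px ang -82.8 rad 0.096
bread z0.077 r14.2px ang 7.8 rad 0.095
crop.png
side0.png
t1.png
t353.png
t441.png
t613.png
top0.png
wr.png
-33.7 0.022 [ 0.575 -0.231]
[ 18. -17.  66.]
-33.7 0.027 [ 0.573 -0.235]
[ 14. -14.  66.]
-20 0.022 [ 0.591 -0.213]
[ 37. -31.  66.]
-20 0.027 [ 0.589 -0.218]
[ 34. -27.  66.]
-10 0.022 [ 0.599 -0.198]
[ 49. -44.  66.]
-10 0.027 [ 0.598 -0.202]
[ 47. -40.  66.]
0 0.022 [ 0.604 -0.181]
[ 58. -59.  66.]
0 0.027 [ 0.604 -0.186]
[ 57. -54.  66.]
5.2 0.022 [ 0.606 -0.172]
[ 62. -67.  66.]
5.2 0.027 [ 0.606 -0.177]
[ 61. -62.  66.]
```

View pics/w2.png

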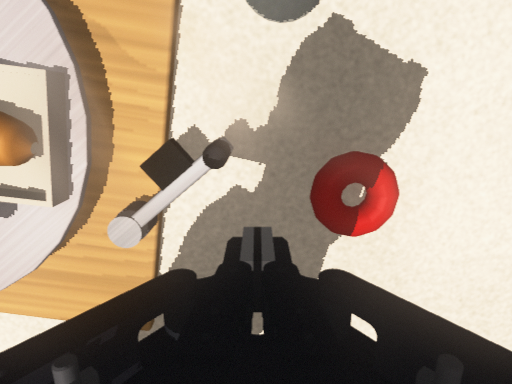

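The wrist view shows the peg at (215,152) ahead of the tips and the red ring at (353,193) clear to the right. I'll lower and push gently.

Request:
drive_tool(commands=[[[0,0,33,0,0,0,0],[0,0,66,0,0,0,0],[0,0,66,0,0,0,0],[5,-5,66,0,0,0,0],[10,-9,66,0,0,0,0],[15,-13,66,0,0,0,0],[20,-17,66,0,0,0,0],[25,-21,66,0,0,0,0],[30,-25,66,0,0,0,0],[35,-29,66,0,0,0,0]]])

```text
clock: 7.07
eef_pos: [0.5886, -0.2147, 0.0648]
ee_rot: [0.992, 0.126, 0.0, 0.0]
contact_force: [-0.9, -1.1, -0.5]
opening: -0.003
grasp_force: 0.5
```

Request:
drive_tool(commands=[[[4,-4,0,0,0,0,0],[8,-8,0,0,0,0,0],[12,-12,0,0,0,0,0],[15,-16,0,0,0,0,0],[18,-20,0,0,0,0,0],[20,-23,0,0,0,0,0],[22,-26,0,0,0,0,0],[23,-28,0,0,0,0,0],[24,-30,0,0,0,0,0],[24,-30,0,0,0,0,0]]])

```text
clock: 7.9
eef_pos: [0.6045, -0.1797, 0.0644]
ee_rot: [0.992, 0.126, 0.0, -0.0]
contact_force: [-0.3, -0.6, -0.9]
opening: -0.001
grasp_force: 0.1
```

```bash
cat > br.py <<'E'
from h import *
s=telemetry.get_state(); print(s["clock"],s["eef_pos"],s["contact_force"])
d=get_image("side"); save("s%d.png"%(s["clock"]*100),d["image"]); W=cloud(d)
d=get_image("wrist"); T=np.eye(4);T[:3,:3]=R.from_quat(s["ee_rot"]).as_matrix();T[:3,3]=s["eef_pos"]
T=T@d["mount"]; W2=cloud(d,T); save("w%d.png"%(s["clock"]*100),d["image"])
d=get_image("top"); W3=cloud(d)
for n,w in(("side",W),("wrist",W2),("top",W3)):
    q=(w[...,2]>.072)&(w[...,2]<.085)&(abs(w[...,0]-.6)<.03)&(w[...,1]<-.13)&(w[...,1]>-.24)
    if q.sum()>3: p=np.median(w[q],0); print(n,q.sum(),p.round(3),"brake",(.8+np.arctan2(p[1]+.159,p[0]-.507)-np.radians(5.2)).round(3))
E
python3 br.py; python3 st.py
```

```text
7.9 [ 0.60445535 -0.1797305   0.06435521] [-0.33560899 -0.56788325 -0.8937846 ]
side 42 [ 0.604 -0.159  0.079] brake 0.708
wrist 1810 [ 0.612 -0.162  0.08 ] brake 0.679
8.05 [ 0.60425032 -0.18021069  0.06434657] [-0.10672086  0.10101236 -0.60620787]
ball 45 -37.8 0.104
ball 40 52.6 0.104
ball 44 -127.4 0.104
ball 41 143.0 0.104
bread z0.086 r13.9px ang -172.8 rad 0.095
bread z0.065 r13.7px ang 97.2 rad 0.096
bread z0.086 r13.6px ang -82.8 rad 0.096
bread z0.077 r14.2px ang 7.8 rad 0.095
```

Request:
drive_tool(commands=[[[0,-1,0,0,0,0,0],[1,-2,0,0,0,0,0],[1,-3,0,0,0,0,0],[1,-4,0,0,0,0,0],[1,-5,0,0,0,0,0],[1,-6,0,0,0,0,0],[2,-7,0,0,0,0,0],[2,-7,0,0,0,0,0],[2,-7,0,0,0,0,0],[2,-7,0,0,0,0,0]]])

```text
clock: 8.93
eef_pos: [0.6038, -0.1737, 0.0642]
ee_rot: [0.992, 0.125, -0.0, 0.0]
contact_force: [-0.4, -5.5, 0.4]
opening: 0.001
grasp_force: 2.6
```

```bash
python3 br.py
```

```text
8.9333 [ 0.6038054  -0.17373291  0.06424528] [-0.39454583 -5.45200303  0.36641868]
side 42 [ 0.604 -0.156  0.079] brake 0.735
wrist 1790 [ 0.612 -0.157  0.08 ] brake 0.728
```

Request:
drive_tool(commands=[[[0,-1,0,0,0,0,0],[0,-1,0,0,0,0,0],[0,-1,0,0,0,0,0],[0,-1,0,0,0,0,0],[0,-1,0,0,0,0,0],[0,-1,0,0,0,0,0],[0,-1,0,0,0,0,0],[0,-1,0,0,0,0,0],[0,-1,0,0,0,0,0],[0,-1,0,0,0,0,0]]])

```text
clock: 9.92
eef_pos: [0.6037, -0.1735, 0.0643]
ee_rot: [0.992, 0.125, -0.0, 0.001]
contact_force: [-0.2, -6.5, 0.2]
opening: -0.002
grasp_force: 3.6
```

The force rose while the tip stayed put, so the lever is on its end stop. I'll back off and lift.

Request:
drive_tool(commands=[[[-1,4,0,0,0,0,0],[-3,10,0,0,0,0,0],[-6,25,0,0,0,0,0],[-10,40,0,0,0,0,0],[-10,40,0,0,0,0,0],[-10,40,-40,0,0,0,0],[-10,40,-80,0,0,0,0],[-10,40,-120,0,0,0,0],[-30,70,-140,0,0,0,0],[-50,105,-140,0,0,0,0]]])

```text
clock: 10.75
eef_pos: [0.5853, -0.2832, 0.2099]
ee_rot: [0.992, 0.129, 0.004, 0.001]
contact_force: [1.7, -1.9, -0.3]
opening: 0.001
grasp_force: 0.0
```

```bash
python3 br.py; python3 st.py; ls pics
```

```text
10.75 [ 0.58525409 -0.28317754  0.20991327] [ 1.6882427  -1.94405766 -0.27947026]
side 22 [ 0.606 -0.148  0.079] brake 0.821
wrist 362 [ 0.613 -0.142  0.083] brake 0.869
top 35 [ 0.605 -0.15   0.081] brake 0.801
10.9 [ 0.5801566  -0.28932777  0.20483655] [ 0.37472172 -0.17898239 -0.64768242]
ball 50 -37.9 0.104
ball 46 52.6 0.104
ball 50 -127.5 0.104
ball 44 142.7 0.105
bread z0.086 r13.9px ang -172.7 rad 0.096
bread z0.065 r13.8px ang 96.8 rad 0.096
bread z0.086 r13.6px ang -82.8 rad 0.096
bread z0.077 r14.2px ang 7.8 rad 0.095
crop.png
s1075.png
s790.png
s893.png
side0.png
t1.png
t1090.png
t353.png
t441.png
t613.png
t805.png
top0.png
w1075.png
w2.png
w790.png
w893.png
wr.png
```

```bash
cp pics/$(ls -t pics | grep '^t' | head -1) pics/final.png
```

```text
(no output)
```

View pics/final.png

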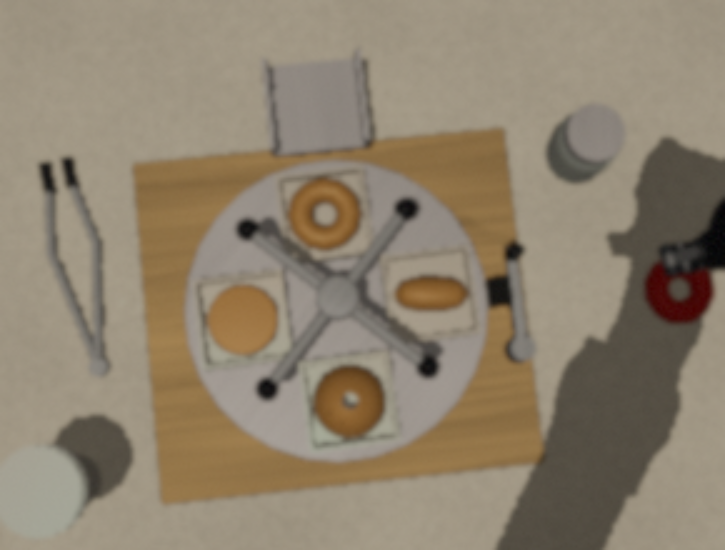

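The final view shows the ring at (325,213) in front of the chute (318,105), the brake bar parallel to the chute line with its shoe on the rim at (498,291), and the bystanders unmoved.

```bash
python3 -c "
from cell import job; print(job.finish_job())"
```

```text
the job is handed in; nothing more can be done
None
```

I've handed the job in: the ring-shaped bread sits in front of the chute, about 4 mm off its centre line; the brake is at its end stop (about 0.80 rad); the jar, cups and tongs looked unmoved in the last picture; no verdict was returned.

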